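# Push the backup battery into its parking bay

## Task

Push the tall, heavy backup battery box across the desk into the low dark steel parking bay, until it stands upright and flush against the bay's back bar. Push with the fingertips against its black base band only, low down, so that it slides without tipping; do not touch the white case or its handle, and do not grasp or lift the box. Leave the glue stick, the grey pot and the green tape roll where they are, and finish with the hand clear.

Things in the scene. Friction and masses are not known exactly. Their poses are not given: they have to be found in the camera images.
- battery_box: Tall loose battery box, 0.7 to 1 kg, 190 mm high. Black base band: block 90 mm deep (own x) x 120 mm wide (own y), 0 to 50 mm high; white case above set back 3 mm. Dry friction; pushed above the band it may tip. Origin: underside centre. x points to the face that enters the bay, display on the +y side, z up. Starts 190-230 mm before home, up to 25 mm aside, turned up to 0.2 rad.
- bay: Dark steel U-shaped bay fixed to the desk, 24 mm high, no floor, open to own -x (the robot's right). Origin: where the parked box's underside centre belongs; x: direction in. Back bar's inner face at x = 45 mm. Rails 8 mm thick, inner faces at y = +/-70 mm (10 mm play a side), x = -10 to 45 mm, then flaring out 18 mm to x = -50 mm. Parked, axes agree, box's rear face at x = -45 mm.
- glue_stick: Bystander: white and orange glue stick standing upright, 26 mm diameter, 97 mm high, origin under its centre. To stay where it is.
- grey_pot: Bystander: small grey lidded pot, 48 mm diameter, 42 mm high, origin under its centre. To stay where it is.
- green_tape: Bystander: roll of green paper tape lying flat, 50 mm diameter, 12 mm high, origin under its centre. To stay where it is.
- case: White upper case of the battery box, fixed on the base band, 84 x 114 x 140 mm (50 to 190 mm over the desk), display on its +y face, grey carry handle on top to 218 mm. Origin: its underside centre, 50 mm above the box's origin, same axes. Not to be touched.

How it is judged:
By the outcome, as a careful person would: the job done as asked, in the order asked, and still so for the second after the job is handed in, with the robot touching nothing.
It also fails if it takes over 69 s, if anything falls off the work surface, if the arm or the gripper's body presses on something with over 40 N, if the wrist force passes 120 N, or if a joint passes its speed limit or range.

## Robot

A 6-joint arm with a two-finger parallel gripper is mounted at the origin on a cart in front of the work surface, level with it; the furniture and walls round the work are solid. World frame = base frame: x ahead of the robot, y to its left, z up, the work surface at z = 0. Lengths are in m, angles in rad, forces in N, time in s.
With the tool pointing down it reaches from about 0.325 to 0.875 m from the base axis. Payload 4.4 kg.
Tool frame: the origin (TCP) lies midway between the tips of the shut fingers; the grasp point (between the pads) lies 19 mm behind it; z points along the fingers, y is the line along which they close (so a half turn about z gives the same grasp; the last joint's range is limited). The gripper opens to 85 mm and grips with 20 to 120 N. Pads are 22 mm wide; open, the fingers measure 114 mm over their backs; the gripper's body (76 mm by 85 mm) begins 54 mm behind the grasp point. The pads swing forward as they close: fully open they stand 13 mm farther back than shut.
Start: joints at [-1.327, 0.207, 1.542, -0, 1.393, -0.15], TCP at [0.221, -0.531, 0.231] pointing down, gripper open.
Joint ranges: [-2.73, 2.73], [-0.86, 2.22], [0.23, 2.46], [-1.11, 4.25], [0.08, 2.63], [-2.82, 2.82]. Speed limits (rad/s): [2.79, 2.79, 3.14, 3.14, 3.14, 3.14].

## Interface

Orientations are given as a rotation vector (axis times angle).
In Python, from plant import robot gives the robot as it stands. The module is installed in compiled form; this text tells all that it offers.
- The arm moves only by the shell command python3 -m creep 'ROWS' [FORCE]. ROWS is text: rows parted by semicolons, each of 7 numbers parted by spaces: the shift along the tool's x, y, z in mm, then the turn, a rotation vector about the tool's x, y, z in degrees, then the finger opening in mm, from 0 to 85.4. A call has 1 to 5 rows; each row shifts and turns the commanded pose from where the row before left it, along the tool's axes as they then stand; what a row does not reach is not made up. A row lasts 1/10 s, in which the tool goes at most 50 mm and 8.59 degrees, less where a joint would pass 70% of its speed; a pose out of reach is approached as far as the arm can. A call is refused whole if a number of a shift passes 50 or a number of a turn 8.59, either way. A call with a gripper value outside its range is refused whole. The fingers move at their own pace and stop on an object; FORCE is the grip in N (left out, the last holds). Time passes only in rows, so rows that do not move let the fingers close. It gives the time, the measured TCP pose, the force, the opening and the grip force at its end, in the units of the state.
- robot.read_state(): the state, without advancing time (a new reading comes with each control period).
- robot.get_image(name): name is "scene" or "side" or "wrist"; returns (picture, depth): 400x640x3 uint8, red, green, blue; 400x640 float32, m along the optical axis (not along the pixel's ray), 0 where there is no reading.
- robot.camera_info(name): a dict with "K" (3x3 intrinsics, pixels), "R" (3x3) and "t" (3): a world point X has camera coordinates R X + t. Camera axes: x right, y down, z forward; pixel columns grow to the right and rows downward; lengths in m; the calibration is good to about 2 mm. The wrist camera is an equidistant fisheye: a pixel r from the principal point sees the ray r / f radians off the axis. A picture is of the moment at which its call begins: read the wrist's pose just before it. camera_info takes no time and is no camera call; for the wrist camera it gives the pose at the moment of the call.
- robot.sign_off(): hands the job in; it is judged then, once.
The state is a dict: "clock": time; "q": joint angles; "joint_velocities": joint speeds; "joint_efforts": joint torques, N m; "tool_pos": TCP position; "tool_rot": TCP orientation; "wrist_force": force on the tool from outside, world axes, zero at the start; "torque": the same for the moment, N m; "gripper_width": finger opening in m; "grip_force": force on a finger pad.
Only numpy, scipy, OpenCV 4.12 (cv2) and the standard library are available. Lean on these libraries where they do the work, as an engineer would, in place of code of your own. Each camera call takes 0.05 s, during which the arm holds its last target. There are 200 camera calls.

## Working session

There is one attempt and no reset: what is moved stays moved. The work goes in short steps, Python scripts to look and compute and a shell command to move; the robot and the scene stay as the last step left them, time stands still between calls to the robot, and variables do not carry over. Pictures are saved under pics/ and viewed, at most 10 in all, crops included, and the job is handed in when it is done.

```bash
mkdir -p pics
python3 - <<'E'
from plant import robot
import cv2,numpy as np,pickle
d={}
for n in("scene","side"):
    im,dep=robot.get_image(n);c=robot.camera_info(n);d[n]=(im,dep,c)
    cv2.imwrite(f"pics/{n}0.png",im[...,::-1])
    R,t=np.array(c["R"]),np.array(c["t"]);print(n,np.round(-R.T@t,3),np.round(R[2],2),c["K"][0][0])
pickle.dump(d,open("d.pkl","wb"))
s=robot.read_state();print(s)
E
```

```text
scene [-0.008  0.607  0.403] [ 0.68 -0.62 -0.4 ] 383.2294230879221
side [0.492 0.804 0.534] [ 0.07 -0.82 -0.57] 467.43388711957886
{'clock': 0.1, 'q': array([-1.32752993e+00,  2.07352001e-01,  1.54283941e+00,  1.09156752e-05,
        1.39349363e+00, -1.50482499e-01]), 'joint_velocities': array([ 1.65439953e-03, -3.03433718e-03, -4.08172608e-03,  1.53596678e-04,
        4.72750225e-04, -8.17187209e-05]), 'joint_efforts': array([-7.78118483e-04, -3.84096766e+01, -2.92549181e+01, -2.54840361e-04,
        4.90020378e-03,  5.39678254e-06]), 'tool_pos': array([ 0.22043382, -0.53031871,  0.23021867]), 'tool_rot': array([-3.07885604e+00, -6.14099672e-01,  1.35476107e-04]), 'wrist_force': array([ 0.03841787,  0.23723516, -0.6266194 ]), 'torque': array([-0.00636157,  0.04571228, -0.04478427]), 'grip_force': 0.0, 'gripper_width': 0.08571440114867561}
```

View pics/scene0.png

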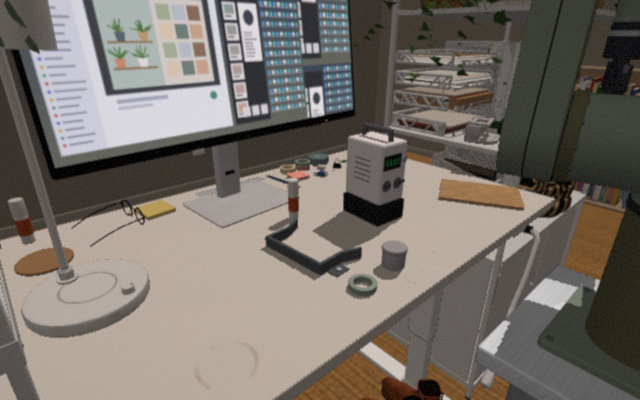

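View pics/side0.png

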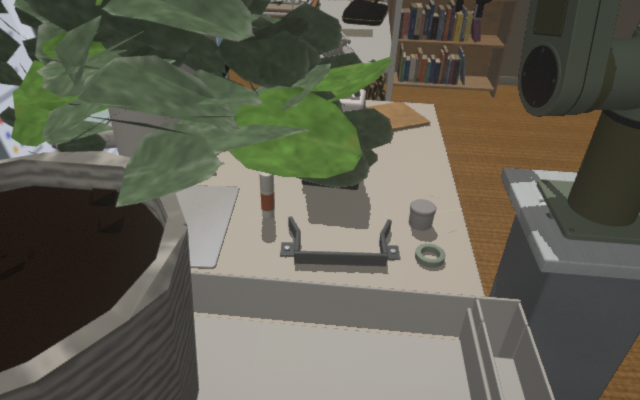

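Scene: the box is at about (375,180), with the black band at rows 190–220. The bay's back bar corner is at (322,270), the glue stick at (293,200), the pot at (394,255) and the tape at (362,285). Side: the bay's back bar is at (340,257), its rails end at (292,222) and (388,225), and leaves hide the box's top.

```bash
cat > h.py <<'E'
import numpy as np,cv2
def cloud(dep,c):
    K,R,t=(np.array(c[k]) for k in("K","R","t"))
    v,u=np.mgrid[:400,:640];P=np.stack([(u-K[0,2])/K[0,0]*dep,(v-K[1,2])/K[1,1]*dep,dep],-1)
    W=(P-t)@R; W[dep==0]=np.nan; return W
E
python3 - <<'E'
import pickle
from h import *
d=pickle.load(open("d.pkl","rb"))
for n in d:
    im,dep,c=d[n];W=cloud(dep,c);x,y,z=np.moveaxis(W,-1,0);g=im.max(-1)
    hsv=cv2.cvtColor(im,cv2.COLOR_RGB2HSV)
    roi=(x>.25)&(x<.8)&(y>-.45)&(y<.4)
    desk=roi&(abs(z)<.01)&(g>120);print(n,"desk z",np.nanmean(z[desk]),np.nanstd(z[desk]))
    m=(roi&(z>.006)&(z<.24)).astype(np.uint8)
    k,l,s,_=cv2.connectedComponentsWithStats(m)
    for i in range(1,k):
        if s[i,4]>60:
            p=W[l==i];print(s[i],"min",np.round(np.percentile(p,2,axis=0),3),"max",np.round(np.percentile(p,98,axis=0),3),"med col",np.median(im[l==i],axis=0))
a=cv2.imread("pics/scene0.png")[120:310,220:430];b=cv2.imread("pics/side0.png")[150:280,230:470]
A=cv2.resize(a,None,fx=2.8,fy=2.8,interpolation=2);cv2.imwrite("pics/a.png",A)
B=cv2.resize(b,None,fx=3.3,fy=3.3,interpolation=2);cv2.imwrite("pics/b.png",B)
E
```

```text
scene desk z 0.0004439114274865663 0.002040125051908918
[ 127   95  228   68 6414] min [ 0.745 -0.235  0.177] max [0.791 0.393 0.239] med col [ 98. 100.  93.]
[ 343  123   65  102 5118] min [ 0.474 -0.093  0.01 ] max [ 0.587 -0.015  0.212] med col [95. 88. 87.]
[274 178  26  39 476] min [0.632 0.036 0.006] max [0.778 0.109 0.097] med col [98. 90. 84.]
[ 439  179   86   30 1488] min [ 0.311 -0.444  0.006] max [ 0.523 -0.282  0.009] med col [157. 118.  79.]
[245 192  35  24 211] min [0.714 0.06  0.006] max [0.796 0.17  0.008] med col [166. 158. 154.]
[234 202  12  17  62] min [0.712 0.152 0.006] max [0.797 0.196 0.007] med col [165. 157. 153.]
[207 204  33  20 162] min [0.713 0.176 0.006] max [0.797 0.254 0.007] med col [164. 156. 152.]
[ 265  219   97   55 1264] min [0.416 0.115 0.006] max [0.59  0.223 0.025] med col [38. 38. 39.]
[382 241  26  29 634] min [0.334 0.067 0.007] max [0.375 0.107 0.043] med col [81. 76. 76.]
[348 274  29  20 356] min [0.324 0.158 0.006] max [0.371 0.205 0.013] med col [116. 124. 108.]
side desk z 0.002017603051062989 0.0022873231410453303
[ 340   89   90   40 1146] min [ 0.308 -0.445  0.007] max [ 0.517 -0.019  0.193] med col [151. 121.  86.]
[260 171  15  47 589] min [0.632 0.094 0.008] max [0.656 0.108 0.098] med col [102.  97.  89.]
[ 184  185   55   83 2702] min [0.709 0.018 0.006] max [0.797 0.25  0.009] med col [168. 166. 162.]
[409 199  28  31 667] min [0.336 0.066 0.008] max [0.378 0.107 0.045] med col [98. 93. 90.]
[ 288  216  104   50 1528] min [0.419 0.121 0.006] max [0.595 0.223 0.027] med col [61. 61. 59.]
[415 243  31  23 408] min [0.325 0.157 0.006] max [0.372 0.204 0.015] med col [123.  132.5 117. ]
```

View pics/a.png

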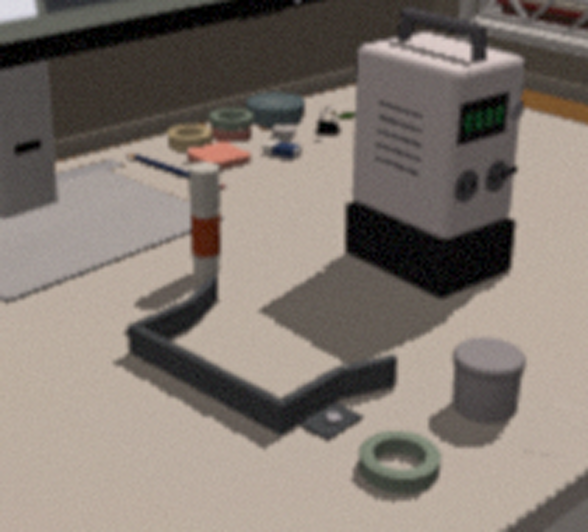

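View pics/b.png

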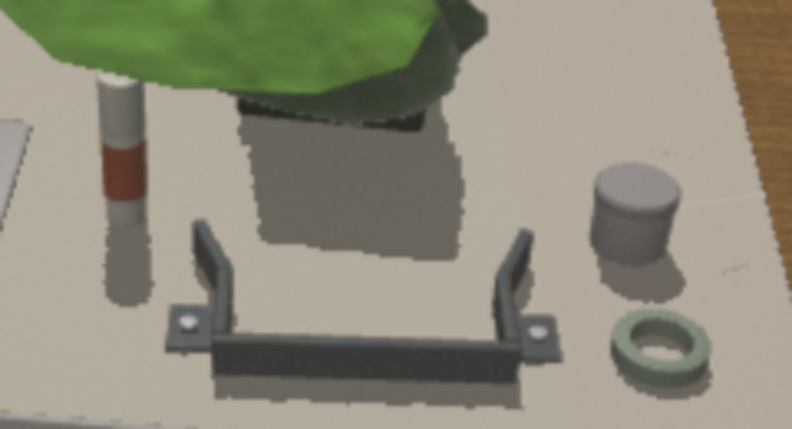

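Run:
```python
import pickle
from h import *
d=pickle.load(open("d.pkl","rb"))
line=lambda p:cv2.fitLine(p[:,:2].astype(np.float32),cv2.DIST_HUBER,0,1e-4,1e-4).ravel()
for n in d:
    im,dep,c=d[n];W=cloud(dep,c);x,y,z=np.moveaxis(W,-1,0);g=im.max(-1)
    bay=(x>.4)&(x<.61)&(y>.1)&(y<.24)&(z>.006)&(z<.03)&(g<110)
    out=bay&(y>.2)&(z<.019)&(x>.43)&(x<.58);p=W[out];l=line(p);a=np.arctan2(-l[0]*np.sign(l[1]) ,l[1]*np.sign(l[1]))
    a=np.arctan(l[1]/l[0]); print(n,"bar outer face yaw(rad) rel world x",a,"pt",l[2:],len(p))
    # bay frame: inward dir = +y rotated by a; lateral (bay +y)= -x
    ex=np.array([-np.sin(a),np.cos(a)]);ey=np.array([-np.cos(a),-np.sin(a)])
    top=bay&(z>.0215);q=W[top][:,:2];X=q@ex;Y=q@ey
    xo=l[2:]@ex;st=X<xo-.012;print(" outer X",xo)
    for s,m in(("bar",X>xo-.009),):print(s,"Y",np.round(np.percentile(Y[m],[1,99]),4),"X",np.round(np.percentile(X[m],[5,50,95]),4))
    for lo in np.arange(xo-.11,xo-.008,.012):
        m=(X>lo)&(X<lo+.012);mid=-.5
        for sgn in(0,1):
            k=m&((Y>mid)==sgn)
            if k.sum()>3:print("  X-xo %.3f side %d Y"%(lo+.006-xo,sgn),np.round(np.percentile(Y[k],[5,50,95]),4),k.sum())
    if n=="scene":
        for nm,m in(("band",(z>.008)&(z<.045)),("case",(z>.06)&(z<.18))):
            m=m&(x>.44)&(x<.63)&(y<.03)&(y>-.15)&(np.arange(640)[None]>330)&(np.arange(640)[None]<415)
            p=W[m]; 
            # two faces: split by corner column (nearest point)
            u=np.where(m)[1];ang=np.arctan2(p[:,1]-.607,p[:,0]+.008)
            best=None
            for cu in range(360,400):
                e=0
                for s in(u<=cu-1,u>=cu+1):
                    if s.sum()<50:e=9e9;continue
                    l=line(p[s]);e+=np.abs((p[s,0]-l[2])*l[1]-(p[s,1]-l[3])*l[0]).sum()
                if best is None or e<best[0]:best=(e,cu)
            cu=best[1];L=[]
            for s in(u<=cu-1,u>=cu+1):
                l=line(p[s]);r=np.abs((p[s,0]-l[2])*l[1]-(p[s,1]-l[3])*l[0]);L.append(l);print(nm,cu,"dir ang",np.arctan(l[1]/l[0]),l,"res",np.median(r),s.sum())
            (a1,b1,c1,d1),(a2,b2,c2,d2)=L;sol=np.linalg.solve([[a1,-a2],[b1,-b2]],[c2-c1,d2-d1]);co=np.array([c1+a1*sol[0],d1+b1*sol[0]]);print(nm,"corner",co, "ext1",np.ptp((p[u<cu][:,:2]@L[0][:2])),"ext2",np.ptp((p[u>cu][:,:2]@L[1][:2])))
```

```text
scene bar outer face yaw(rad) rel world x 0.077038296 pt [0.50006676 0.21781574] 298
 outer X 0.1786835
bar Y [-0.5896 -0.4384] X [0.1728 0.1766 0.1794]
  X-xo -0.092 side 0 Y [-0.6068 -0.6019 -0.5984] 10
  X-xo -0.092 side 1 Y [-0.4327 -0.4263 -0.4228] 17
  X-xo -0.080 side 0 Y [-0.6005 -0.5962 -0.592 ] 12
  X-xo -0.080 side 1 Y [-0.4372 -0.4314 -0.4277] 21
  X-xo -0.068 side 0 Y [-0.5941 -0.5902 -0.5882] 9
  X-xo -0.068 side 1 Y [-0.4394 -0.4364 -0.4318] 18
  X-xo -0.056 side 0 Y [-0.5906 -0.5871 -0.5848] 12
  X-xo -0.056 side 1 Y [-0.4435 -0.4394 -0.4373] 16
  X-xo -0.044 side 0 Y [-0.5901 -0.5866 -0.5848] 12
  X-xo -0.044 side 1 Y [-0.4431 -0.4395 -0.4372] 16
  X-xo -0.032 side 0 Y [-0.5906 -0.5872 -0.5848] 12
  X-xo -0.032 side 1 Y [-0.4431 -0.44   -0.437 ] 14
  X-xo -0.020 side 0 Y [-0.5905 -0.5871 -0.5856] 14
  X-xo -0.020 side 1 Y [-0.4427 -0.4396 -0.4371] 16
  X-xo -0.008 side 0 Y [-0.5882 -0.5553 -0.5064] 56
  X-xo -0.008 side 1 Y [-0.4919 -0.4561 -0.4383] 53
band 378 dir ang -0.057492945 [ 0.99834776 -0.05746128  0.5342944  -0.01715259] res 0.0006731108357331504 510
band 3
[... 774 characters left out ...]
6026 -0.5986 -0.5947] 19
  X-xo -0.080 side 1 Y [-0.4357 -0.4303 -0.4257] 20
  X-xo -0.068 side 0 Y [-0.598  -0.5938 -0.5888] 21
  X-xo -0.068 side 1 Y [-0.4404 -0.4364 -0.4328] 21
  X-xo -0.056 side 0 Y [-0.5917 -0.5897 -0.5863] 18
  X-xo -0.056 side 1 Y [-0.4445 -0.441  -0.4379] 22
  X-xo -0.044 side 0 Y [-0.5913 -0.5877 -0.5855] 17
  X-xo -0.044 side 1 Y [-0.4443 -0.4407 -0.4371] 19
  X-xo -0.032 side 0 Y [-0.592  -0.5887 -0.585 ] 23
  X-xo -0.032 side 1 Y [-0.4437 -0.4415 -0.4377] 19
  X-xo -0.020 side 0 Y [-0.5914 -0.5881 -0.5845] 21
  X-xo -0.020 side 1 Y [-0.4447 -0.441  -0.4375] 24
  X-xo -0.008 side 0 Y [-0.5906 -0.5553 -0.5088] 79
  X-xo -0.008 side 1 Y [-0.492  -0.4553 -0.4383] 68
```

```bash
python3 -m creep '45 -18.5 0 0 0 0 60;45 -18.5 0 0 0 0 60;45 -18.5 0 0 0 0 60;45 -18.5 0 0 0 0 60;45 -18.5 0 0 0 0 60' && python3 -m creep '45 -18.5 0 0 0 0 60;45 -18.5 0 0 0 0 60;45 -18.5 0 0 0 0 60;45 -18.5 0 0 0 0 60;0 0 0 0 0 -8 60' && python3 -m creep '0 0 0 0 0 -8 60;0 0 0 0 0 -8 60;0 0 0 0 0 -8 60;0 0 0 0 0 -8 60;0 0 0 0 0 -8 60'
cat > st.py <<'E'
from plant import robot
import numpy as np
from scipy.spatial.transform import Rotation as Ro
s=robot.read_state();M=Ro.from_rotvec(s["tool_rot"]).as_matrix();p=s["tool_pos"]
o=np.array([.5029,.1645]);ex=np.array([-.077,.997]);ey=np.array([-.997,-.077])
print("t",round(s["clock"],2),"tcp",np.round(p,4),"heading(tool y +90)",round(np.degrees(np.arctan2(M[1,1],M[0,1])),2),"tilt",round(np.degrees(np.arctan2(np.hypot(*M[:2,2]),-M[2,2])),1),"z",np.round(M[:,2],2),"bay xy",np.round([(p[:2]-o)@ex,(p[:2]-o)@ey],4),"F",np.round(s["wrist_force"],1),"w",round(s["gripper_width"],4),"q",np.round(s["q"],2))
E
python3 st.py; python3 -c "
from plant import robot;import numpy as np
from scipy.spatial.transform import Rotation as Ro
c=robot.camera_info('wrist');s=robot.read_state();R,t=np.array(c['R']),np.array(c['t']);M=Ro.from_rotvec(s['tool_rot']).as_matrix()
print('cam in tool',M.T@(-R.T@t-s['tool_pos']),'axis',M.T@R[2])"
```

```text
clock: 0.6
tool_pos: [0.3937, -0.3575, 0.2308]
tool_rot: [-3.08, -0.614, 0.0]
wrist_force: [0.6, -0.0, 0.1]
gripper_width: 0.0602
grip_force: 0.0
clock: 1.1
tool_pos: [0.5339, -0.2168, 0.2307]
tool_rot: [-3.024, -0.843, -0.003]
wrist_force: [0.2, -1.2, -0.0]
gripper_width: 0.06
grip_force: 0.0
clock: 1.6
tool_pos: [0.5304, -0.2215, 0.2305]
tool_rot: [-2.558, -1.821, 0.001]
wrist_force: [-0.2, 1.0, -0.8]
gripper_width: 0.0603
grip_force: 0.0
t 1.6 tcp [ 0.5304 -0.2215  0.2305] heading(tool y +90) -19.1 tilt 0.1 z [-0.  0. -1.] bay xy [-0.387   0.0024] F [-0.2  1.  -0.8] w 0.0603 q [-0.55  0.21  1.54  0.    1.39 -0.21]
cam in tool [ 0.07787911 -0.00064992 -0.14274167] axis [-3.08638643e-01  6.54829051e-04  9.51179141e-01]
```

```bash
python3 -m creep '0 0 0 0 0 -7.9 60;0 0 0 0 0 -7.9 60;0 0 0 0 7.5 0 60;0 0 0 0 7.5 0 60;0 0 0 0 7.5 0 60' >/dev/null&& python3 -m creep '0 0 0 0 7.5 0 60;0 0 0 0 7.5 0 60;0 0 0 0 7.5 0 60;-35 0 35 0 0 0 60;-35 0 35 0 0 0 60'>/dev/null&& python3 -m creep '-30 0 30 0 0 0 60;0 0 0 0 0 0 60'; python3 st.py
```

```text
clock: 2.8
tool_pos: [0.5266, -0.2182, 0.0831]
tool_rot: [-1.817, -1.697, -0.751]
wrist_force: [-0.0, 0.1, -0.3]
gripper_width: 0.0599
grip_force: 0.0
t 2.8 tcp [ 0.5266 -0.2182  0.0831] heading(tool y +90) -3.64 tilt 45.5 z [ 0.04  0.71 -0.7 ] bay xy [-0.3834  0.0058] F [-0.   0.1 -0.3] w 0.0599 q [-0.84  0.69  1.41  0.53  1.66 -0.89]
```

```bash
python3 -m creep '-23 0 23 0 0 0 60;-23 0 23 0 0 0 60;0 0 0 0 0 0 60;20 0 20 0 0 0 60;20 0 20 0 0 0 60' && python3 -m creep '14 0 14 0 0 0 60;5 0 5 0 0 0 60;0 0 0 0 0 0 60'>/dev/null; python3 st.py
python3 - <<'E'
from plant import robot
import cv2
cv2.imwrite("pics/s1.png",robot.get_image("scene")[0][80:300,250:550,::-1].repeat(2,0).repeat(2,1))
E
```

```text
clock: 3.3
tool_pos: [0.5361, -0.1666, 0.0279]
tool_rot: [-1.826, -1.713, -0.758]
wrist_force: [0.9, -0.7, 0.1]
gripper_width: 0.0601
grip_force: 0.0
t 3.6 tcp [ 0.5366 -0.1381  0.0262] heading(tool y +90) -3.55 tilt 44.9 z [ 0.04  0.7  -0.71] bay xy [-0.3043 -0.0103] F [-0.1  0.  -0. ] w 0.06 q [-0.74  0.7   1.53  0.59  1.49 -0.91]
```

View pics/s1.png

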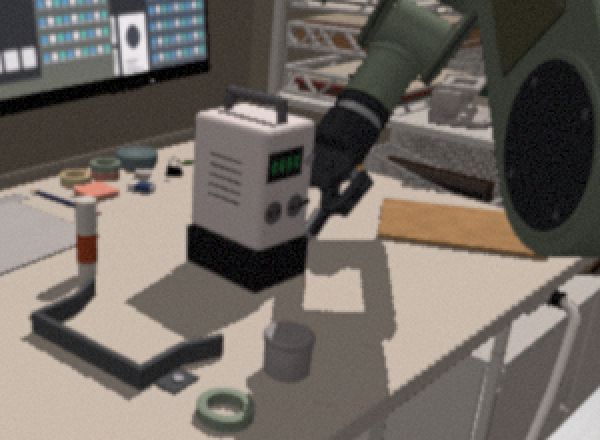

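The image shows the hand leaning back behind the box, with its fingers at about (318,225) at band height. It doesn't touch the case, so I'll lower it slightly, centre it and approach.

```bash
python3 -m creep '-6 -5.5 6 0 0 0 60;5 0 5 0 0 0 60;5 0 5 0 0 0 60;0 0 0 0 0 0 60;0 0 0 0 0 0 60' >/dev/null; python3 st.py; python3 -m creep '3 0 3 0 0 0 60;3 0 3 0 0 0 60;2 0 2 0 0 0 60;2 0 2 0 0 0 60;0 0 0 0 0 0 60' >/dev/null; python3 st.py
```

```text
t 4.15 tcp [ 0.5314 -0.1239  0.0162] heading(tool y +90) -3.63 tilt 45.0 z [ 0.04  0.71 -0.71] bay xy [-0.2898 -0.0062] F [ 0.1 -0.1 -0.1] w 0.06 q [-0.73  0.7   1.57  0.59  1.46 -0.92]
t 4.65 tcp [ 0.5324 -0.1098  0.0165] heading(tool y +90) -3.61 tilt 45.0 z [ 0.04  0.71 -0.71] bay xy [-0.2758 -0.0083] F [0.5 0.2 0.5] w 0.0602 q [-0.71  0.69  1.58  0.6   1.44 -0.91]
```

```bash
python3 -m creep '2 0 2 0 0 0 60;2 0 2 0 0 0 60;2 0 2 0 0 0 60;2 0 2 0 0 0 60' >/dev/null; python3 st.py; python3 -m creep '3 0 3 .6 0 -.6 60;3 0 3 .6 0 -.6 60;3 0 3 .6 0 -.6 60;3 0 3 .6 0 -.6 60;3 0 3 .6 0 -.6 60' >/dev/null; python3 st.py
```

```text
t 5.05 tcp [ 0.5339 -0.1011  0.0164] heading(tool y +90) -3.72 tilt 44.7 z [ 0.05  0.7  -0.71] bay xy [-0.2672 -0.0105] F [-0.9 -6.1  1.4] w 0.06 q [-0.7   0.68  1.6   0.61  1.43 -0.9 ]
t 5.55 tcp [ 0.5353 -0.0798  0.0164] heading(tool y +90) 0.5 tilt 44.7 z [-0.    0.7  -0.71] bay xy [-0.246  -0.0135] F [ 1.1 -5.5  0.1] w 0.0597 q [-0.65  0.69  1.58  0.6   1.44 -0.92]
```

```bash
python3 -m creep '3.5 0 3.5 .64 0 -.64 60;3.5 0 3.5 .64 0 -.64 60;3.5 0 3.5 .64 0 -.64 60;3.5 0 3.5 .64 0 -.64 60;3.5 0 3.5 .64 0 -.64 60' >/dev/null; python3 st.py;python3 -m creep '3.5 0 3.5 .64 0 -.64 60;3.5 0 3.5 .64 0 -.64 60;3.5 0 3.5 .64 0 -.64 60;3.5 0 3.5 .64 0 -.64 60;3.5 0 3.5 .64 0 -.64 60' >/dev/null; python3 st.py
cat > box.py <<'E'
from plant import robot
from h import *
im,dep=robot.get_image("scene");W=cloud(dep,robot.camera_info("scene"));x,y,z=np.moveaxis(W,-1,0)
import sys;cv2.imwrite("pics/%s.png"%sys.argv[1],im[80:300,250:550,::-1].repeat(2,0).repeat(2,1))
# white case front face (faces +y): take pixels z .06-.18, split by corner column
V=(z>.06)&(z<.18)&(x>.42)&(x<.63)&(y>-.2)&(y<.25)&(im.min(-1)>40)
k,l,s,_=cv2.connectedComponentsWithStats(V.astype(np.uint8));i=1+np.argmax(s[1:,4]);m=l==i
p=W[m];u=np.where(m)[1]
line=lambda p:cv2.fitLine(p[:,:2].astype(np.float32),cv2.DIST_HUBER,0,1e-4,1e-4).ravel()
best=(9e9,0)
for cu in range(u.min()+12,u.max()-12):
    e=0
    for q in(u<cu,u>cu):
        L=line(p[q]);e+=np.abs((p[q,0]-L[2])*L[1]-(p[q,1]-L[3])*L[0]).sum()
    if e<best[0]:best=(e,cu)
cu=best[1];L1=line(p[u<cu]);L2=line(p[u>cu])
(a1,b1,c1,d1),(a2,b2,c2,d2)=L1,L2
t=np.linalg.solve([[a1,-a2],[b1,-b2]],[c2-c1,d2-d1])[0];co=np.array([c1+a1*t,d1+b1*t])
th=np.arctan(b1/a1);bx=np.array([-np.sin(th),np.cos(th)]);by=-np.array([np.cos(th),np.sin(th)])
c=co-.042*bx-.057*by;o=np.array([.5029,.1645]);ex=np.array([-.077,.997]);ey=np.array([-.997,-.077])
print("box c",np.round(c,4),"heading",round(np.degrees(th),2),"side-face ang",round(np.degrees(np.arctan2(-a2*np.sign(b2),abs(b2))),2),"bay xy mm",np.round(1e3*np.array([(c-o)@ex,(c-o)@ey]),1),"rel deg",round(np.degrees(th-.077),2))
for nm,q in(("glue",(abs(x-.644)<.03)&(abs(y-.09)<.04)&(z>.03)),("pot",(abs(x-.355)<.04)&(abs(y-.087)<.04)&(z>.02)),("tape",(abs(x-.348)<.04)&(abs(y-.181)<.04)&(z>.007))):print(nm,np.round(np.nanmedian(W[q],0),3))
E
python3 box.py s2
```

```text
t 6.05 tcp [ 0.5344 -0.0549  0.0164] heading(tool y +90) 5.03 tilt 44.7 z [-0.06  0.7  -0.71] bay xy [-0.2212 -0.0145] F [ 1.1 -5.2  0.9] w 0.06 q [-0.6   0.69  1.58  0.58  1.46 -0.94]
t 6.55 tcp [ 0.5315 -0.0302  0.0164] heading(tool y +90) 9.56 tilt 44.7 z [-0.11  0.69 -0.71] bay xy [-0.1964 -0.0136] F [ 1.9 -5.6 -0. ] w 0.0598 q [-0.55  0.69  1.57  0.56  1.47 -0.95]
box c [0.5126 0.0147] heading 9.67 side-face ang 24.65 bay xy mm [-150.1    1.9] rel deg 5.26
glue [0.637 0.102 0.067]
pot [0.35  0.094 0.041]
tape [0.347 0.183 0.012]
```

View pics/s2.png

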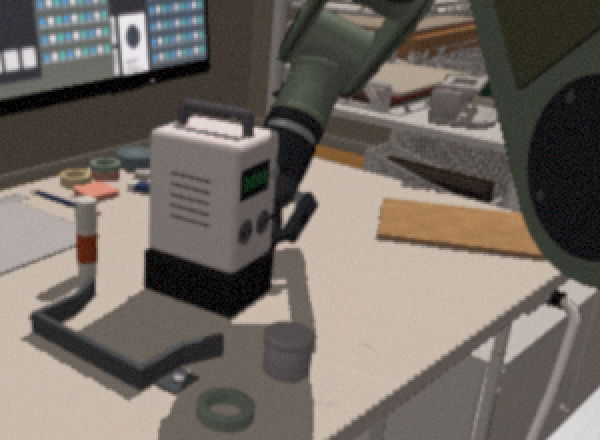

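```bash
python3 - <<'E'
s=open("box.py").read()
s=s.replace("p=W[m];u=","fl=cv2.erode(m.astype(np.uint8),np.ones((3,3)))>0;m=fl;p=W[m];u=")
# use front-face line only; lateral from its end points
s=s.replace("th=np.arctan","ee=(p[u<cu][:,:2]-L1[2:])@L1[:2];ends=L1[2:]+np.outer(np.percentile(ee,[.5,99.5]),L1[:2]);mid=ends.mean(0);print('face ends',ends.round(4).tolist(),'width',np.ptp(ee),'corner',co)\nth=np.arctan",1)
s=s.replace("c=co-.042*bx-.057*by","c=mid-.042*bx")
open("box.py","w").write(s)
E
python3 box.py s3
```

```text
face ends [[0.4626, 0.0499], [0.5653, 0.0677]] width 0.10915873298794518 corner [0.4595023  0.04934385]
box c [0.5211 0.0174] heading 9.83 side-face ang 10.46 bay xy mm [-148.1   -6.8] rel deg 5.41
glue [0.637 0.102 0.067]
pot [0.351 0.094 0.041]
tape [0.346 0.183 0.012]
```

The box is square on the fingers and heading into the bay at (180,320) in the crop, with the bystanders untouched. I'll keep pushing.

```bash
python3 -m creep '3.5 0 3.5 .4 0 -.4 60;3.5 0 3.5 0 0 0 60;3.5 0 3.5 0 0 0 60;3.5 0 3.5 0 0 0 60;3.5 0 3.5 0 0 0 60' >/dev/null; python3 st.py;python3 -m creep '3.5 0 3.5 0 0 0 60;3.5 0 3.5 0 0 0 60;3.5 0 3.5 0 0 0 60;3.5 0 3.5 0 0 0 60;3.5 0 3.5 0 0 0 60' >/dev/null; python3 st.py;python3 -m creep '3.5 0 3.5 0 0 0 60;3.5 0 3.5 -.4 0 .4 60;3.5 0 3.5 -.4 0 .4 60;3.5 0 3.5 -.4 0 .4 60;3.5 0 3.5 -.4 0 .4 60' >/dev/null; python3 st.py;python3 box.py s4
```

```text
t 7.15 tcp [ 0.5266 -0.0056  0.0164] heading(tool y +90) 10.14 tilt 44.8 z [-0.12  0.69 -0.71] bay xy [-0.1715 -0.0105] F [ 0.9 -6.7  0.7] w 0.0599 q [-0.52  0.68  1.6   0.58  1.45 -0.95]
t 7.65 tcp [0.5222 0.0187 0.0164] heading(tool y +90) 10.13 tilt 44.8 z [-0.12  0.69 -0.71] bay xy [-0.1468 -0.008 ] F [ 1.3 -6.8  0.9] w 0.06 q [-0.49  0.66  1.64  0.6   1.42 -0.94]
t 8.15 tcp [0.5178 0.0433 0.0164] heading(tool y +90) 7.88 tilt 44.8 z [-0.1   0.7  -0.71] bay xy [-0.122  -0.0055] F [ 0.2 -5.9  1.3] w 0.0599 q [-0.46  0.63  1.69  0.64  1.38 -0.91]
face ends [[0.4503, 0.1243], [0.5539, 0.139]] width 0.10714503562462535 corner [0.44667673 0.12377387]
box c [0.508 0.09 ] heading 8.07 side-face ang 11.39 bay xy mm [-74.6   0.7] rel deg 3.66
glue [0.637 0.102 0.068]
pot [0.35  0.095 0.041]
tape [0.347 0.183 0.012]
```

```bash
python3 -m creep '3.5 0 3.5 -.4 0 .4 60;3.5 0 3.5 -.4 0 .4 60;3.5 0 3.5 -.4 0 .4 60;3.5 0 3.5 -.4 0 .4 60;3.5 0 3.5 -.4 0 .4 60' >/dev/null; python3 st.py;python3 -m creep '3.5 0 3.5 -.4 0 .4 60;3.5 0 3.5 0 0 0 60;3.5 0 3.5 0 0 0 60;3 0 3 0 0 0 60;0 0 0 0 0 0 60' >/dev/null; python3 st.py;python3 box.py s5
```

```text
t 8.7 tcp [0.5147 0.068  0.0165] heading(tool y +90) 5.07 tilt 44.9 z [-0.06  0.7  -0.71] bay xy [-0.0971 -0.0044] F [-0.2 -7.3  2. ] w 0.0602 q [-0.44  0.6   1.74  0.68  1.32 -0.88]
t 9.2 tcp [0.5131 0.0879 0.0165] heading(tool y +90) 4.51 tilt 44.9 z [-0.05  0.7  -0.71] bay xy [-0.0772 -0.0043] F [ 1.6 -3.6 -0.9] w 0.0599 q [-0.41  0.59  1.76  0.71  1.3  -0.87]
face ends [[0.4502, 0.1723], [0.5545, 0.1814]] width 0.1080851447515967 corner [0.44525784 0.17189968]
box c [0.506 0.135] heading 4.98 side-face ang 9.73 bay xy mm [-29.6  -0.8] rel deg 0.57
glue [nan nan nan]
pot [0.35  0.094 0.041]
tape [0.347 0.183 0.012]
  return np.nanmean(a, axis, out=out, keepdims=keepdims)
```

```bash
python3 -m creep '3 0 3 -.1 0 .1 60;3 0 3 0 0 0 60;3 0 3 0 0 0 60;3 0 3 0 0 0 60;3 0 3 0 0 0 60' >/dev/null; python3 st.py;python3 -m creep '1.5 0 1.5 0 0 0 60;1.2 0 1.2 0 0 0 60;1 0 1 0 0 0 60' >/dev/null; python3 st.py;python3 -m creep '.7 0 .7 0 0 0 60;.7 0 .7 0 0 0 60' >/dev/null; python3 st.py
```

```text
t 9.75 tcp [0.5115 0.1085 0.0164] heading(tool y +90) 4.38 tilt 44.9 z [-0.05  0.7  -0.71] bay xy [-0.0564 -0.0043] F [ 0.5 -7.6  1.9] w 0.0602 q [-0.37  0.58  1.78  0.73  1.28 -0.85]
t 10.05 tcp [0.511  0.1138 0.0164] heading(tool y +90) 4.4 tilt 44.9 z [-0.05  0.7  -0.71] bay xy [-0.0512 -0.0042] F [ 1.  -7.3  2.2] w 0.0599 q [-0.36  0.58  1.79  0.73  1.27 -0.85]
t 10.25 tcp [0.5108 0.1157 0.0164] heading(tool y +90) 4.39 tilt 44.9 z [-0.05  0.7  -0.71] bay xy [-0.0493 -0.0042] F [ 0.9 -7.6  2.3] w 0.0597 q [-0.36  0.58  1.79  0.73  1.27 -0.85]
```

```bash
for i in 1; do python3 -m creep '.7 0 .7 0 0 0 60;.5 0 .5 0 0 0 60' >/dev/null; python3 st.py;python3 -m creep '.5 0 .5 0 0 0 60;.5 0 .5 0 0 0 60' >/dev/null; python3 st.py; done
```

```text
t 10.45 tcp [0.5107 0.1174 0.0164] heading(tool y +90) 4.39 tilt 44.9 z [-0.05  0.7  -0.71] bay xy [-0.0476 -0.0042] F [ 0.9 -7.2  1.6] w 0.06 q [-0.36  0.58  1.79  0.74  1.27 -0.85]
t 10.65 tcp [0.5109 0.1179 0.0164] heading(tool y +90) 4.41 tilt 44.8 z [-0.05  0.7  -0.71] bay xy [-0.0471 -0.0044] F [ -0.9 -12.3   5. ] w 0.06 q [-0.36  0.58  1.79  0.74  1.26 -0.84]
```

```bash
python3 -m creep '.6 0 .6 0 0 0 60;.6 0 .6 0 0 0 60' >/dev/null; python3 st.py;python3 -m creep '.6 0 .6 0 0 0 60;0 0 0 0 0 0 60;0 0 0 0 0 0 60' >/dev/null; python3 st.py; python3 box.py s6
```

```text
t 10.85 tcp [0.5109 0.1181 0.0163] heading(tool y +90) 4.45 tilt 44.7 z [-0.05  0.7  -0.71] bay xy [-0.0469 -0.0044] F [ -3.5 -20.8   7.2] w 0.06 q [-0.35  0.58  1.79  0.73  1.26 -0.84]
t 11.15 tcp [0.511  0.118  0.0164] heading(tool y +90) 4.44 tilt 44.6 z [-0.05  0.7  -0.71] bay xy [-0.0469 -0.0045] F [ -3.8 -21.    6.9] w 0.0601 q [-0.35  0.58  1.79  0.73  1.26 -0.84]
face ends [[0.4499, 0.2027], [0.5519, 0.2112]] width 0.10443581478158218 corner [0.44705832 0.202512  ]
box c [0.5044 0.1651] heading 4.72 side-face ang 3.99 bay xy mm [ 0.5 -1.5] rel deg 0.31
glue [nan nan nan]
pot [0.35  0.094 0.041]
tape [0.347 0.182 0.012]
  return np.nanmean(a, axis, out=out, keepdims=keepdims)
```

The box is seated: the push force rose to 21 N and the measured pose is home to within about 1.5 mm. I'll back straight off and check.

```bash
python3 -m creep '-1 0 -1 0 0 0 60;-2 0 -2 0 0 0 60;-6 0 -6 0 0 0 60;-15 0 -15 0 0 0 60;-25 0 -25 0 0 0 60' >/dev/null; python3 -m creep '-25 0 -25 0 0 0 60;-25 0 -25 0 0 0 60;0 0 -25 0 0 0 60;0 0 -30 0 0 0 60;0 0 0 0 0 0 60' >/dev/null; python3 st.py; python3 box.py s7
python3 - <<'E'
from plant import robot
import cv2,numpy as np
b=robot.get_image("side")[0][150:280,230:470,::-1]
a=cv2.imread("pics/s7.png");b=cv2.resize(b,(600,325));cv2.imwrite("pics/f.png",np.vstack([cv2.resize(a,(600,440))[180:440],b]))
E
```

```text
t 12.2 tcp [ 0.5258 -0.0589  0.0572] heading(tool y +90) 4.28 tilt 44.8 z [-0.05  0.7  -0.71] bay xy [-0.2245 -0.0056] F [0.4 0.  1.1] w 0.0598 q [-0.62  0.61  1.6   0.58  1.51 -0.91]
face ends [[0.45, 0.2027], [0.5519, 0.2111]] width 0.10594702765450043 corner [0.44703084 0.20247345]
box c [0.5044 0.1651] heading 4.71 side-face ang 4.06 bay xy mm [ 0.4 -1.5] rel deg 0.3
glue [nan nan nan]
pot [0.35  0.095 0.041]
tape [0.346 0.183 0.012]
  return np.nanmean(a, axis, out=out, keepdims=keepdims)
```

View pics/f.png

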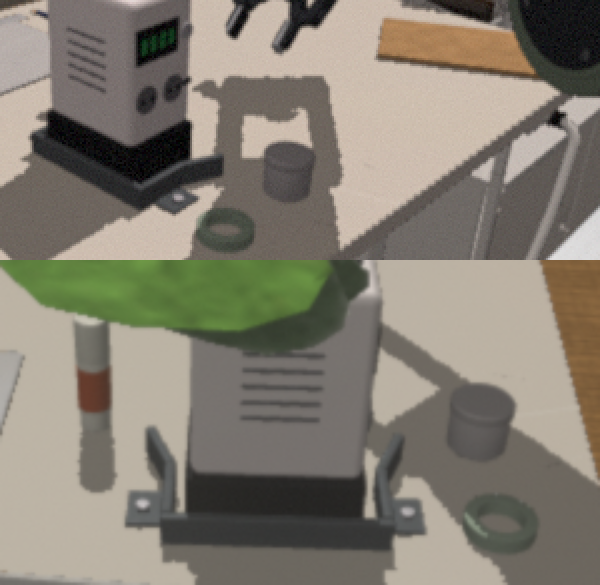

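The box stands upright in the bay, flush against the back bar. The glue stick, pot and tape are where they were, and the hand is well clear.

```bash
python3 -c "
from plant import robot;print(robot.sign_off())"
```

```text
the job is handed in; nothing more can be done
None
```

The battery box stands upright in the bay, flush against the back bar (measured about 1.5 mm off centre and 0.3° turned); the glue stick, pot and tape were not moved, the hand is clear, and the job was handed in after about 12 s of robot time.

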